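# Load the batch sample pots into the carrier in filling order

## Task

Move the four sample pots from the filling rack into the carrier, one to a pocket, standing upright on the pocket floor. Keep their order: the pot that stands next to the filling rack's yellow end block goes in the pocket next to the carrier's yellow post, and the others follow on from it in the order in which they stood. Never tip a pot over, and let go of them all.

Things in the scene. Friction and masses are not known exactly. Their poses are not given: they have to be found in the camera images.
- pot_red_mid (a point): Sample pot with a red lid: upright closed white plastic cylinder, 42 mm in diameter, 80 mm tall with its lid, about 150 g, free to lift. The point is on its axis, half-way up (40 mm above its foot); z is its axis, upward.
- pot_blue_mid (a point): Sample pot with a blue lid: upright closed white plastic cylinder, 42 mm in diameter, 80 mm tall with its lid, about 150 g, free to lift. The point is on its axis, half-way up (40 mm above its foot); z is its axis, upward.
- pot_green_mid (a point): Sample pot with a green lid: upright closed white plastic cylinder, 42 mm in diameter, 80 mm tall with its lid, about 150 g, free to lift. The point is on its axis, half-way up (40 mm above its foot); z is its axis, upward.
- pot_black_mid (a point): Sample pot with a black lid: upright closed white plastic cylinder, 42 mm in diameter, 80 mm tall with its lid, about 150 g, free to lift. The point is on its axis, half-way up (40 mm above its foot); z is its axis, upward.
- nest_red: Fixed red pocket of the filling rack, with the red-lidded pot at first: square open tray, 66 mm outside, 60 mm inside, rim 14 mm above its underside, 3 mm floor. Origin: centre of its underside, 4 mm above the table. The four stand 68 mm apart in a row along their y axis, in changing order; +y points to the rack's yellow end block (84 x 16 mm, 35 mm tall, 14 mm past the last pocket).
- nest_blue: Fixed blue pocket of the filling rack, with the blue-lidded pot at first: square open tray, 66 mm outside, 60 mm inside, rim 14 mm above its underside, 3 mm floor. Origin: centre of its underside, 4 mm above the table. The four stand 68 mm apart in a row along their y axis, in changing order; +y points to the rack's yellow end block (84 x 16 mm, 35 mm tall, 14 mm past the last pocket).
- nest_green: Fixed green pocket of the filling rack, with the green-lidded pot at first: square open tray, 66 mm outside, 60 mm inside, rim 14 mm above its underside, 3 mm floor. Origin: centre of its underside, 4 mm above the table. The four stand 68 mm apart in a row along their y axis, in changing order; +y points to the rack's yellow end block (84 x 16 mm, 35 mm tall, 14 mm past the last pocket).
- nest_black: Fixed black pocket of the filling rack, with the black-lidded pot at first: square open tray, 66 mm outside, 60 mm inside, rim 14 mm above its underside, 3 mm floor. Origin: centre of its underside, 4 mm above the table. The four stand 68 mm apart in a row along their y axis, in changing order; +y points to the rack's yellow end block (84 x 16 mm, 35 mm tall, 14 mm past the last pocket).
- carrier: Carrier: fixed white plastic tray, 76 mm (x) by 330 mm (y) with four empty grey-floored square pockets in a row. Origin: centre of its underside, on the table. Pocket centres at y = -102, -34, 34 and 102 mm, x = 0 in its frame; each pocket is 60 mm square inside, its floor 7 mm and its rim 18 mm above the table. It stands to the left or right of the rack.
- post: Fixed yellow post, 22 mm in diameter, 35 mm tall, on one end tab of the carrier (at y = +152 or -152 mm in the carrier's frame: it changes), marking the carrier's first pocket; the other tab has only a low grey plug. Origin: centre of its foot, 7 mm above the table.
Mind the look-alikes: they are no part of the job. What is shaped like the part that bears pot_green_mid but orange or purple is not meant.

How it is judged:
By the outcome, as a careful person would: the job done as asked, in the order asked, and still so for the second after the job is handed in, with the robot touching nothing.
It also fails if it takes over 109 s, if anything falls off the work surface, if the arm or the gripper's body presses on something with over 40 N, if the wrist force passes 120 N, or if a joint passes its speed limit or range.

## Robot

A 7-joint arm with a two-finger parallel gripper is mounted at the origin on the work surface. World frame = base frame: x ahead of the robot, y to its left, z up, the work surface at z = 0. Lengths are in m, angles in rad, forces in N, time in s.
With the tool pointing down it reaches from about 0.425 to 0.875 m from the base axis. Payload 4.7 kg.
Tool frame: the origin (TCP) lies at the very end of the fingers, on their centre line; the grasp point (between the pads) lies behind it (arm.grip_point_offset is the z of the grasp point in the tool frame, in m); z points along the fingers, y is the direction in which the jaws open and shut (so a half turn about z gives the same grasp; the last joint's range is limited). The gripper opens to 87 mm and grips with 3 to 60 N. Pads are 19 mm wide; open, the fingers measure 117 mm over their backs; the gripper's body (75 mm by 190 mm) begins 51 mm behind the grasp point.
Start: joints at [1.3, 0.321, -0.07, 1.45, 0.023, 1.371, -0.057], TCP at [0.183, -0.624, 0.223] pointing down, gripper open.
Joint ranges: [-2.86, 2.86], [-0.3, 2.09], [-1.38, 1.24], [0.06, 2.45], [-1.56, 4.7], [0.09, 2.05], [-2.69, 2.69]. Speed limits (rad/s): [2.57, 2.57, 3.14, 3.14, 3.14, 3.14, 3.14].

## Interface

Orientations are given as a unit quaternion [w, x, y, z].
In Python, from station import arm gives the robot as it stands.
- The arm moves only by the tool send_rows, never from a script. Its argument "steps" is a list of rows, each a list of 5 numbers: the shift along the tool's x, y, z in cm, then the turn about the tool's z in degrees, then the closure, from 0 (fully open) to 1 (shut). In form: [[x, y, z, yaw, fingers], ...]. A call has 1 to 12 rows; each row is the pose to reach, as a shift and turn from the pose measured when the call began, along the tool's axes at that moment; what a row does not reach only later rows make up. A row lasts 1/10 s, in which the tool goes at most 50 mm and 8.59 degrees, less where a joint would pass 70% of its speed; a pose out of reach is approached as far as the arm can. A call with a gripper value outside its range is refused whole. The fingers move at their own pace and stop on an object; "squeeze" is the grip in N (left out, the last holds). Time passes only in rows, so rows that repeat a pose let the fingers close. It gives the time, the measured TCP pose, the force and the opening at its end, in the units of the state.
- arm.observe(): the state, without advancing time (a new reading comes with each control period).
- arm.get_image(name): name is "side" or "top"; returns a dict with "img" (420x560x3 uint8, red, green, blue), "range_z" (420x560 float32, m along the optical axis (not along the pixel's ray), 0 where there is no reading), "camera_matrix" (3x3 intrinsics, pixels), "rvec" (rotation vector, rad) and "tvec" (3), from world to camera coordinates, as OpenCV has them. Camera axes: x right, y down, z forward; pixel columns grow to the right and rows downward; lengths in m; the calibration is good to about 2 mm. A picture is of the moment at which its call begins.
- arm.job_done(): hands the job in, once; it reports no verdict.
The state is a dict: "time": time; "joint_pos": joint angles; "qd": joint speeds; "effort": joint torques, N m; "ee_pos": TCP position; "ee_rot": TCP orientation; "contact_force": force on the tool from outside, world axes, zero at the start; "moment": the same for the moment, N m; "width": finger opening in m.
Only numpy, scipy, OpenCV 4.12 (cv2) and the standard library are available. Lean on these libraries where they do the work, as an engineer would, in place of code of your own. Each camera call takes 0.05 s, during which the arm holds its last target.

## Working session

There is one attempt and no reset: what is moved stays moved. The work goes in short steps, Python scripts to look and compute and a tool call to move; the robot and the scene stay as the last step left them, time stands still between calls to the robot, and variables do not carry over. Pictures are saved under pics/ and viewed, and the job is handed in when it is done.

Besides the shell and the picture viewer there is one more tool, called after ">>>" as name(argument=value, ...), one argument or row to a line, values as JSON. send_rows: Moves the arm, as the interface text tells. Its arguments: {"type":"object","properties":{"steps":{"type":"array","items":{"type":"array","items":{"type":"number"}}},"squeeze":{"type":"number"}},"required":["steps"]}

```bash
mkdir -p pics; ls; python3 - <<'E'
from station import arm
import cv2,numpy as np
print(arm.observe()); print(arm.grip_point_offset)
for n in("top","side"):
    d=arm.get_image(n); cv2.imwrite(f"pics/{n}0.png",d["img"][:,:,::-1]); np.savez(f"{n}0.npz",**d)
    print(n,d["camera_matrix"],d["rvec"],d["tvec"])
E
```

```text
pics
{'time': 0.0, 'joint_pos': array([ 1.30011113,  0.3218312 , -0.07009348,  1.45166361,  0.02260301,
        1.37078544, -0.05690434]), 'qd': array([ 0.00036972, -0.0010015 , -0.00233424,  0.00010507, -0.00059472,
        0.00080503, -0.00126276]), 'effort': array([-9.17123289e-04, -4.91293180e+01, -4.03952077e-01, -3.12526989e+01,
       -6.38301973e-02,  4.35031636e-02,  1.16165279e-04]), 'ee_pos': array([ 0.18242154, -0.6233085 ,  0.22146196]), 'ee_rot': array([-9.32430421e-04,  9.89876370e-01,  1.41929102e-01, -1.82854244e-04]), 'contact_force': array([ 0.0261775, -0.4052687, -0.0576025]), 'moment': array([0.0074139 , 0.00600021, 0.01594135]), 'width': 0.08701733022262267}
-0.0187
top [[539.72316678   0.         271.5238174 ]
 [  0.         539.72316678 212.38140817]
 [  0.           0.           1.        ]] [ 2.10632757 -2.12109016  0.18757083] [0.05574482 0.52722698 1.14142924]
side [[450.1800155    0.         281.13216337]
 [  0.         450.1800155  209.47398387]
 [  0.           0.           1.        ]] [ 0.73230355 -2.63188782  1.11153555] [0.47651402 0.22619483 1.01964447]
```

View pics/top0.png

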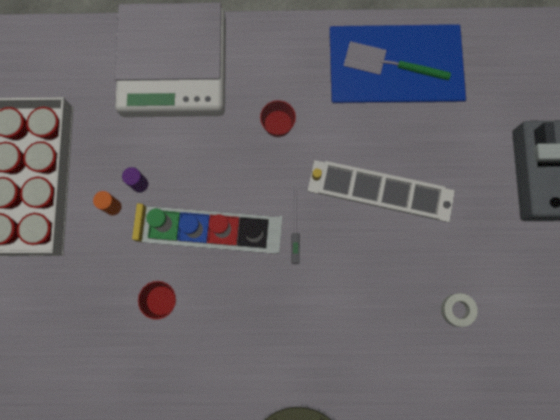

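View pics/side0.png

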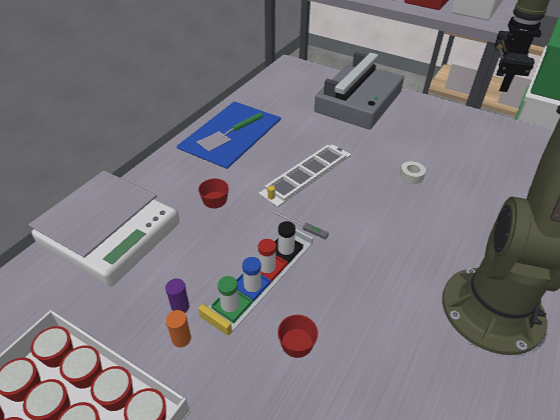

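Top view: the rack's yellow end block is at (138,222), followed by the pots green (157,218), blue (190,226), red (220,226) and black (254,233). The carrier's post is at (316,174), with pockets at (338,181), (367,187), (396,193) and (426,198). The loose orange (105,202) and purple (133,178) cylinders are look-alikes standing outside the rack, so I'll leave them alone. Next I'll measure positions and make an enlarged crop.

```bash
cat > h.py <<'E'
import numpy as np,cv2
def load(n): return dict(np.load(n))
def world(d):
    K=d["camera_matrix"];R=cv2.Rodrigues(d["rvec"])[0];t=d["tvec"].ravel();z=d["range_z"].astype(float)
    v,u=np.mgrid[:z.shape[0],:z.shape[1]]
    P=np.stack([(u-K[0,2])/K[0,0]*z,(v-K[1,2])/K[1,1]*z,z],-1)
    W=(P-t)@R; W[z==0]=np.nan; return W
def masks(img):
    h=cv2.cvtColor(img,cv2.COLOR_RGB2HSV);H,S,V=[h[...,i].astype(int) for i in range(3)]
    return dict(green=(abs(H-62)<14)&(S>100),blue=(abs(H-112)<12)&(S>120),red=((H<6)|(H>174))&(S>120),black=(V<75)&(S<70),yellow=(abs(H-24)<6)&(S>120))
E
python3 - <<'E'
from h import *
for n in("top","side"):
    d=load(n+"0.npz");W=world(d);M=masks(d["img"]);z=W[...,2]
    print(n,"table z",np.nanmedian(z[300:,200:260] if n=="top" else z[250:300,400:430]))
    ok=(W[...,0]>.3)&(W[...,0]<.8)
    for c in M:
        m=(M[c]&ok&(z>(.03 if c=="yellow" else .072))&(z<.1)).astype(np.uint8)
        k,l,st,ce=cv2.connectedComponentsWithStats(m)
        for i in range(1,k):
            if st[i,4]>20:
                p=W[l==i]
                if c=="yellow": q=p.mean(0);r=0
                else:
                    q,r=cv2.minEnclosingCircle(p[:,:2].astype(np.float32))
                print(c,ce[i].round(),st[i,4],"med",np.median(p,0).round(4),"circ",np.round(q,4),round(r,4))
d=load("top0.npz");im=d["img"][150:265,90:460,::-1];cv2.imwrite("pics/crop.png",cv2.resize(im,(790,246),interpolation=cv2.INTER_CUBIC))
# carrier: white region & rect
W=world(d);z=W[...,2]
m=((z>.005)&(z<.045)&(W[...,0]>.3)&(W[...,0]<.8)).astype(np.uint8)
k,l,st,ce=cv2.connectedComponentsWithStats(m)
for i in range(1,k):
    if st[i,4]>500:
        p=W[l==i]; print(ce[i].round(),st[i,4],cv2.minAreaRect(p[:,:2].astype(np.float32)))
E
```

```text
top table z 0.0004944739620828414
green [156. 218.] 259 med [0.5105 0.2995 0.0879] circ [0.5108 0.2999] 0.0202
blue [188. 224.] 296 med [0.4975 0.2297 0.0878] circ [0.4978 0.2298] 0.0211
red [218. 224.] 277 med [0.4969 0.1658 0.0878] circ [0.4978 0.1656] 0.0209
black [537. 135.] 108 med [ 0.6886 -0.5306  0.0851] circ [ 0.6916 -0.5348] 0.0227
black [548. 164.] 113 med [ 0.6221 -0.5499  0.085 ] circ [ 0.6261 -0.5523] 0.0245
black [554. 202.] 72 med [ 0.5402 -0.5578  0.0741] circ [ 0.5411 -0.5594] 0.0141
black [252. 228.] 306 med [0.4868 0.0933 0.0879] circ [0.4876 0.0928] 0.0209
yellow [317. 173.] 59 med [ 0.6179 -0.0505  0.0421] circ [ 0.618  -0.0499  0.042 ] 0
yellow [138. 222.] 243 med [0.5119 0.3522 0.0352] circ [0.5123 0.352  0.0354] 0
side table z -0.0004186004880202351
green [227. 285.] 294 med [0.5079 0.3047 0.0857] circ [0.5085 0.3003] 0.0219
blue [251. 266.] 265 med [0.4936 0.2338 0.086 ] circ [0.4956 0.2294] 0.0216
red [267. 247.] 247 med [0.4934 0.1701 0.0856] circ [0.496  0.1662] 0.0217
black [355.  62.] 34 med [ 0.6934 -0.7727  0.0889] circ [ 0.6905 -0.7724] 0.0116
black 
[... 595 characters left out ...]
10657, 0.6206521391868591), (0.34530168771743774, 0.15534475445747375), 0.586553156375885)
[522. 179.] 782 ((0.613478422164917, -0.5206153988838196), (0.23798930644989014, 0.07713296264410019), 16.661344528198242)
[382. 190.] 4499 ((0.5882355570793152, -0.19999191164970398), (0.3329724371433258, 0.08753528445959091), 76.58709716796875)
[205. 230.] 3008 ((0.4988897144794464, 0.20237889885902405), (0.3411334156990051, 0.08609704673290253), 84.341796875)
[154. 299.] 673 ((0.34038838744163513, 0.3019407391548157), (0.0787140280008316, 0.07764562964439392), 87.08464050292969)
[459. 305.] 548 ((0.3251321017742157, -0.3549412488937378), (0.07187057286500931, 0.049191299825906754), 89.6763916015625)
```

View pics/crop.png

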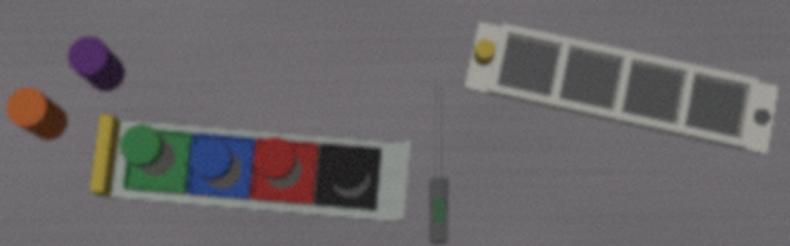

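The crop confirms the order from the yellow block: green, blue, red, black. The post is at the left end of the carrier. Next come the pocket centres and the move helper.

```bash
cat >> h.py <<'E'
def rows(tgt,head,frm=None):
    """shift (cm) & yaw for TCP target and tool-x heading (deg, world) from current pose"""
    from station import arm
    from scipy.spatial.transform import Rotation as Ro
    s=arm.observe();q=s["ee_rot"];R=Ro.from_quat([q[1],q[2],q[3],q[0]]).as_matrix()
    h=np.degrees(np.arctan2(R[1,0],R[0,0]))
    for t in np.atleast_2d(tgt): print("shift cm",((t-s["ee_pos"])@R*100).round(2))
    print("yaw",-((head-h+180)%360-180).round(1),"pos",s["ee_pos"].round(4),"z",R[:,2].round(3),"h",h.round(1),"w",round(s["width"],4),"t",s["time"],"F",s["contact_force"].round(1),"j",s["joint_pos"].round(2))
E
python3 - <<'E'
from h import *
d=load("top0.npz");W=world(d);h=cv2.cvtColor(d["img"],cv2.COLOR_RGB2HSV)
for n in("top","side"):
    d=load(n+"0.npz");W=world(d);V=d["img"].max(-1)
    rel=W[...,:2]-[.588,-.2]
    m=((abs(rel[...,0])<.09)&(abs(rel[...,1])<.17)&(V<105)&(W[...,2]>.003)&(W[...,2]<.014)).astype(np.uint8)
    m=cv2.morphologyEx(m,cv2.MORPH_OPEN,np.ones((3,3)))
    k,l,st,ce=cv2.connectedComponentsWithStats(m)
    for i in range(1,k):
        if st[i,4]>100:
            p=W[l==i]; r=cv2.minAreaRect(p[:,:2].astype(np.float32)); print(n,ce[i].round(),st[i,4],np.round(r[0],4),np.round(r[1],3),round(r[2],1),"mean",p.mean(0).round(4))
rows([[.50,-.30,.22],[.52,0,.22],[.5095,.30,.22]],83.6)
E
```

```text
top [337. 180.] 544 [ 0.6112 -0.1003] [0.056 0.058] 76.8 mean [ 0.6115 -0.0998  0.0082]
top [366. 186.] 559 [ 0.5958 -0.1664] [0.056 0.057] 76.1 mean [ 0.5965 -0.1664  0.0081]
top [396. 193.] 562 [ 0.5807 -0.2335] [0.057 0.057] 75.6 mean [ 0.5802 -0.233   0.008 ]
top [425. 199.] 566 [ 0.5648 -0.2996] [0.057 0.058] 75.6 mean [ 0.5644 -0.2998  0.0081]
shift cm [ 39.56 -22.11   0.19]
shift cm [ 49.91 -50.34   0.24]
shift cm [ 57.33 -79.42   0.29]
yaw -67.3 pos [ 0.1824 -0.6233  0.2215] z [-0.001  0.002 -1.   ] h 16.3 w 0.0867 t 0.1 F [-0.2  0.3 -0.3] j [ 1.3   0.32 -0.07  1.45  0.02  1.37 -0.06]
```

>>> send_rows(
  steps=[
    [4,-2.2,0,0,0],
    [8,-4.5,0,-3,0],
    [12,-6.7,0,-6,0],
    [16,-9,0,-9,0],
    [20,-11,0,-12,0],
    [24,-13.4,0,-15,0],
    [28,-15.6,0,-18,0],
    [32,-17.9,0,-21,0],
    [36,-20,0,-24,0],
    [39.5,-22,0,-27,0],
    [41,-26,0,-30,0],
    [42.5,-30,0,-33,0],
  ],
  squeeze=20,
)

```text
time: 1.3
ee_pos: [0.5063, -0.2141, 0.2212]
ee_rot: [-0.002, 0.908, 0.418, -0.0]
contact_force: [1.1, 0.7, -0.0]
width: 0.0872
```

```bash
python3 -c "
from h import *
rows([[.52,0,.22],[.5095,.30,.22],[.5095,.3,.055]],83.6)"
```

```text
shift cm [ 17.16 -12.87   0.18]
shift cm [ 39.28 -33.17   0.26]
shift cm [ 39.26 -33.12  16.76]
yaw -34.1 pos [ 0.5063 -0.2141  0.2212] z [-0.002  0.003 -1.   ] h 49.5 w 0.0872 t 1.3 F [ 1.1  0.7 -0. ] j [ 0.78  0.14 -0.47  1.69  0.06  1.33 -0.4 ]
```

>>> send_rows(
  steps=[
    [3.4,-2.6,0,-3,0],
    [6.9,-5.1,0,-6,0],
    [10.3,-7.7,0,-9,0],
    [13.7,-10.3,0,-12,0],
    [17.2,-12.9,0.2,-15,0],
    [20.8,-16.2,0.2,-18,0],
    [24.5,-19.6,0.2,-21,0],
    [28.2,-23,0.2,-24,0],
    [32,-26.4,0.2,-27,0],
    [35.6,-29.8,0.2,-30,0],
    [39.3,-33.2,0.2,-34.1,0],
    [39.3,-33.2,0.2,-34.1,0],
  ],
)

```text
time: 2.5
ee_pos: [0.5054, 0.3091, 0.2205]
ee_rot: [-0.005, 0.741, 0.671, 0.001]
contact_force: [-0.9, -0.3, 0.1]
width: 0.0866
```

```bash
python3 -c "
from h import *
rows([[.5095,.30,.1],[.5095,.3,.048]],83.6)"
```

```text
shift cm [-0.96  0.56 12.03]
shift cm [-1.01  0.59 17.23]
yaw 0.7 pos [0.5054 0.3091 0.2205] z [-0.004  0.009 -1.   ] h 84.3 w 0.0866 t 2.5 F [-0.9 -0.3  0.1] j [ 0.14  0.31 -0.89  1.58  0.23  1.36 -0.87]
```

>>> send_rows(
  steps=[
    [-1,0.6,3,0.7,0],
    [-1,0.6,7,0.7,0],
    [-1,0.6,11,0.7,0],
    [-1,0.6,14,0.7,0],
    [-1,0.6,16,0.7,0],
    [-1,0.6,17.2,0.7,0],
    [-1,0.6,17.2,0.7,0],
    [-1,0.6,17.2,0.7,0],
  ],
)

```text
time: 3.3
ee_pos: [0.5101, 0.3003, 0.0491]
ee_rot: [-0.005, 0.745, 0.667, 0.002]
contact_force: [-0.5, 1.5, 0.2]
width: 0.0874
```

```bash
python3 - <<'E'
from h import *
from station import arm
rows([.5095,.30,.048],83.6)
ims=[]
for n in("top","side"):
    d=arm.get_image(n);ims.append(d["img"][:,:,::-1])
    np.savez(n+"1.npz",**d)
cv2.imwrite("pics/a1.png",np.hstack([cv2.resize(ims[0][150:270,80:260],(390,260)),cv2.resize(ims[1][170:350,140:410],(390,260))]))
E
```

```text
shift cm [-0.03 -0.06  0.11]
yaw 0.0 pos [0.5101 0.3003 0.0491] z [-0.004  0.009 -1.   ] h 83.6 w 0.0874 t 3.3 F [-0.5  1.5  0.2] j [ 0.09  0.47 -0.81  1.77  0.37  1.07 -0.96]
```

View pics/a1.png

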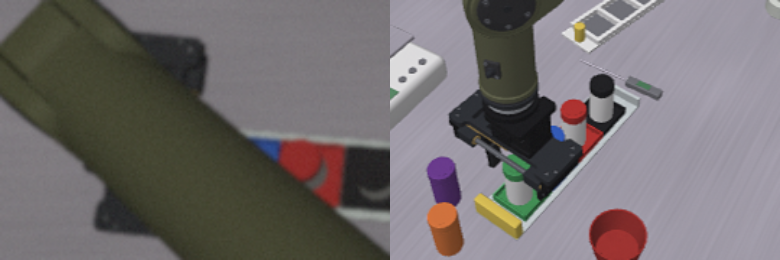

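The fingers straddle the green pot, at about (517,190) in the right panel. The orange and purple cylinders are clear. I'll close and lift.

>>> send_rows(
  steps=[
    [0,0,0,0,1],
    [0,0,0,0,1],
    [0,0,0,0,1],
    [0,0,0,0,1],
    [0,0,0,0,1],
    [0,0,0,0,1],
    [0,0,-1,0,1],
    [0,0,-3,0,1],
    [0,0,-6,0,1],
    [0,0,-10,0,1],
    [0,0,-12,0,1],
  ],
)

```text
time: 4.5
ee_pos: [0.5116, 0.3006, 0.1736]
ee_rot: [-0.004, 0.745, 0.667, 0.004]
contact_force: [0.7, 0.1, -0.6]
width: 0.0417
```

```bash
python3 - <<'E'
from h import *
from station import arm
d=arm.get_image("side");cv2.imwrite("pics/a2.png",d["img"][:,:,::-1])
rows([[.55,.1,.17],[.6113,-.1,.17],[.6113,-.1,.053]],76.6)
E
```

```text
shift cm [-19.61   5.92   0.36]
shift cm [-38.8   14.24   0.13]
shift cm [-38.96  14.19  11.83]
yaw 7.0 pos [0.5128 0.3014 0.1761] z [ 0.005  0.013 -1.   ] h 83.6 w 0.0415 t 4.55 F [ 0.9  1.1 -0. ] j [ 0.15  0.34 -0.87  1.64  0.26  1.27 -0.88]
```

View pics/a2.png

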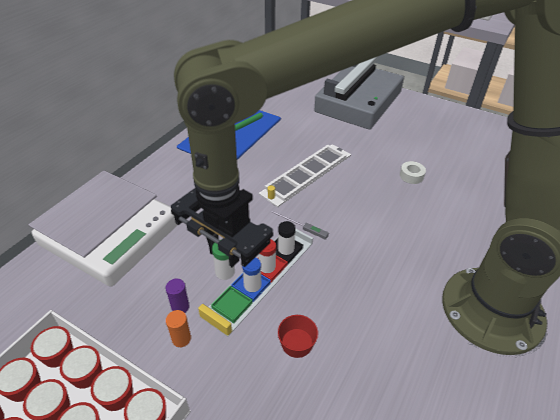

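>>> send_rows(
  steps=[
    [-1.5,0.5,0,0,1],
    [-4.5,1.6,0,1,1],
    [-8.5,3,0,2,1],
    [-12.5,4.5,0,3,1],
    [-16.5,6,0,4,1],
    [-20.5,7.5,0,5,1],
    [-24.5,9,0,6,1],
    [-28.5,10.4,0,7,1],
    [-32.5,11.9,0,7,1],
    [-36,13.2,0,7,1],
    [-38,13.9,0,7,1],
    [-38.8,14.2,0,7,1],
  ],
)

```text
time: 5.75
ee_pos: [0.6107, -0.1025, 0.1705]
ee_rot: [-0.004, 0.786, 0.619, 0.006]
contact_force: [0.4, -0.0, -2.1]
width: 0.0414
```

```bash
python3 -c "
from h import *
rows([[.6113,-.1,.1],[.6113,-.1,.05]],76.6)"
```

```text
shift cm [ 0.17 -0.    7.05]
shift cm [ 0.1  -0.   12.05]
yaw -0.2 pos [ 0.6107 -0.1025  0.1705] z [ 0.004  0.013 -1.   ] h 76.4 w 0.0414 t 5.75 F [ 0.4 -0.  -2.1] j [ 0.67  0.36 -0.67  1.58  0.21  1.28 -0.27]
```

>>> send_rows(
  steps=[
    [0.1,0,2,0,1],
    [0.1,0,5,0,1],
    [0.1,0,8,0,1],
    [0.1,0,10,0,1],
    [0.1,0,11,0,1],
    [0.1,0,11.6,0,1],
    [0.1,0,12,0,1],
    [0.1,0,12,0,1],
    [0.1,0,12,0,1],
  ],
)

```text
time: 6.65
ee_pos: [0.6126, -0.0984, 0.0529]
ee_rot: [-0.003, 0.785, 0.619, 0.007]
contact_force: [-2.6, 3.3, 5.8]
width: 0.0417
```

```bash
cat > look.py <<'E'
import sys
from h import *
from station import arm
a=arm.get_image("top")["img"][:,:,::-1];b=arm.get_image("side")["img"][:,:,::-1]
a=a[140:270,110:470];b=b[130:330,180:370]
cv2.imwrite(f"pics/{sys.argv[1]}.png",np.hstack([cv2.resize(a,(500,181*1)) if 0 else cv2.copyMakeBorder(cv2.resize(a,(500,180)),0,230,0,0,cv2.BORDER_CONSTANT),cv2.resize(b,(300,410))[:, :]]))
E
python3 look.py b1; python3 -c "
from h import *
rows([[.6113,-.1,.05]],76.6)"
```

```text
shift cm [-0.19 -0.09  0.29]
yaw -0.1 pos [ 0.6126 -0.0984  0.0529] z [ 0.006  0.014 -1.   ] h 76.5 w 0.0415 t 6.75 F [-2.5  2.1  7.5] j [ 0.63  0.47 -0.63  1.7   0.29  1.07 -0.33]
```

View pics/b1.png

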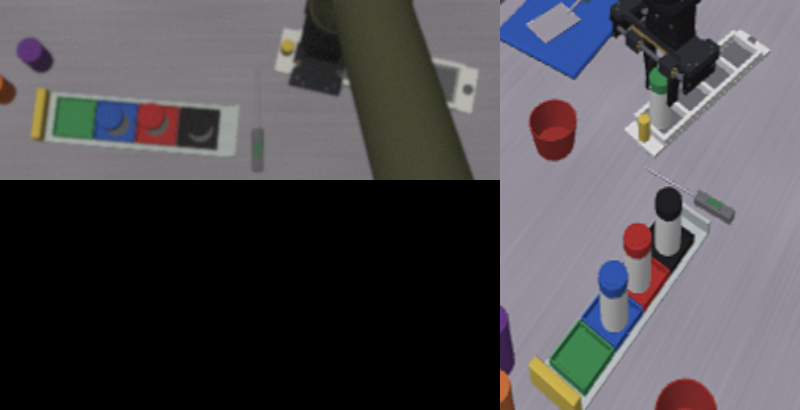

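```bash
cat > lids.py <<'E'
from h import *
from station import arm
import sys
for n in("top","side"):
    d=arm.get_image(n);W=world(d);M=masks(d["img"]);z=W[...,2]
    ok=(W[...,0]>.4)&(W[...,0]<.7)&(abs(W[...,1])<.35)
    for c in M:
        if c=="yellow":continue
        m=(M[c]&ok&(z>.055)&(z<.13)).astype(np.uint8)
        k,l,st,ce=cv2.connectedComponentsWithStats(m)
        for i in range(1,k):
            if 60<st[i,4]<900:
                p=W[l==i];zt=np.percentile(p[:,2],85);t=p[p[:,2]>zt-.006]
                q,r=cv2.minEnclosingCircle(t[:,:2].astype(np.float32)); print(n,c,ce[i].round(),st[i,4],"top z",round(zt,4),"circ",np.round(q,4),round(r,4))
E
python3 lids.py
```

```text
top blue [188. 224.] 294 top z 0.0897 circ [0.498  0.2301] 0.0209
top red [218. 224.] 286 top z 0.09 circ [0.4974 0.1661] 0.0212
top black [252. 228.] 315 top z 0.0898 circ [0.4878 0.0932] 0.0207
side green [279. 169.] 116 top z 0.0875 circ [ 0.6127 -0.0921] 0.0219
side blue [251. 266.] 268 top z 0.0878 circ [0.4952 0.2302] 0.0216
side red [267. 247.] 250 top z 0.0874 circ [0.4969 0.1665] 0.0222
side black [289. 174.] 89 top z 0.0964 circ [ 0.5745 -0.0743] 0.0228
side black [286. 229.] 221 top z 0.0878 circ [0.4851 0.0927] 0.0216
```

Green's lid height of 0.0875 matches the standing pots, and there is contact at 7 N, so the pot is on the pocket floor. I'll release and retreat.

>>> send_rows(
  steps=[
    [0,0,0,0,0],
    [0,0,0,0,0],
    [0,0,0,0,0],
    [0,0,0,0,0],
    [0,0,0,0,0],
    [0,0,-1,0,0],
    [0,0,-4,0,0],
    [0,0,-8,0,0],
    [0,0,-12,0,0],
    [0,0,-13,0,0],
  ],
)

```text
time: 7.85
ee_pos: [0.6146, -0.1001, 0.189]
ee_rot: [-0.0, 0.785, 0.619, 0.01]
contact_force: [0.1, 0.1, -0.3]
width: 0.0868
```

```bash
python3 lids.py; python3 -c "
from h import *
rows([[.4967,.2298,.18]],83.6)"
```

```text
top blue [188. 224.] 295 top z 0.0896 circ [0.4982 0.2298] 0.0209
top red [218. 224.] 284 top z 0.0902 circ [0.4978 0.1662] 0.0206
top black [252. 228.] 314 top z 0.0902 circ [0.487  0.0933] 0.0209
side green [281. 169.] 151 top z 0.0881 circ [ 0.6126 -0.0945] 0.0214
side blue [251. 266.] 265 top z 0.0877 circ [0.4944 0.2292] 0.0219
side red [267. 247.] 251 top z 0.0875 circ [0.4962 0.1654] 0.0215
side black [286. 229.] 224 top z 0.0878 circ [0.4845 0.0924] 0.0217
shift cm [ 29.36 -19.05   0.86]
yaw -7.1 pos [ 0.6133 -0.1003  0.1858] z [ 0.011  0.013 -1.   ] h 76.5 w 0.0866 t 7.95 F [ 0.3 -0.1  0.6] j [ 0.67  0.34 -0.67  1.57  0.21  1.3  -0.26]
```

>>> send_rows(
  steps=[
    [2,-1.3,0,-0.5,0],
    [5.5,-3.6,0,-1.5,0],
    [9,-5.8,0,-2.5,0],
    [12.5,-8.1,0,-3.5,0],
    [16,-10.4,0.2,-4.5,0],
    [19.5,-12.7,0.4,-5.5,0],
    [23,-14.9,0.6,-6.5,0],
    [26,-16.9,0.8,-7.1,0],
    [28.4,-18.4,0.9,-7.1,0],
    [29.4,-19,0.9,-7.1,0],
    [29.4,-19,0.9,-7.1,0],
  ],
)

```text
time: 9.05
ee_pos: [0.4955, 0.2318, 0.1787]
ee_rot: [-0.002, 0.744, 0.668, 0.008]
contact_force: [-0.0, -0.5, 0.1]
width: 0.087
```

```bash
python3 -c "
from h import *
rows([[.4967,.2298,.1],[.4967,.2298,.049]],83.6)"; python3 look.py c1
```

```text
shift cm [-0.29  0.08  7.87]
shift cm [-0.36  0.04 12.97]
yaw 0.2 pos [0.4955 0.2318 0.1787] z [ 0.009  0.012 -1.   ] h 83.8 w 0.087 t 9.05 F [-0.  -0.5  0.1] j [ 0.32  0.21 -0.9   1.76  0.17  1.24 -0.72]
```

View pics/c1.png

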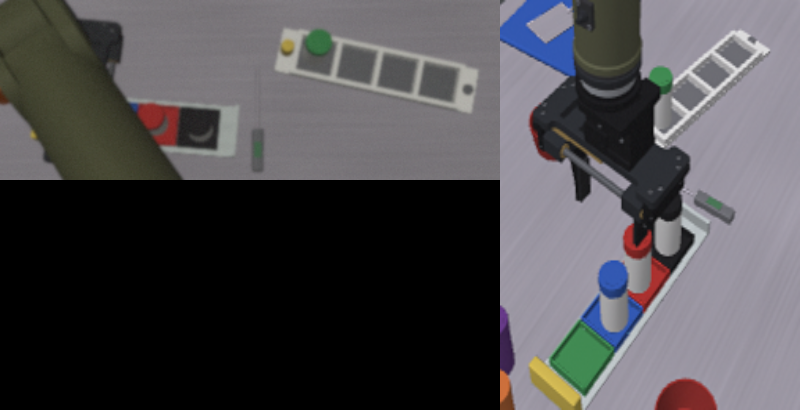

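The green pot stands in the pocket by the post, at (318,42) in the left panel. Next I'll pick up blue.

>>> send_rows(
  steps=[
    [-0.3,0,2,0,0],
    [-0.3,0,6,0,0],
    [-0.3,0,9.5,0,0],
    [-0.3,0,12,0,0],
    [-0.3,0,13,0,0],
    [-0.3,0,13,0,0],
    [-0.3,0,13,0,0],
  ],
)

```text
time: 9.85
ee_pos: [0.4996, 0.2267, 0.0499]
ee_rot: [-0.001, 0.746, 0.666, 0.008]
contact_force: [0.9, 0.3, 0.7]
width: 0.0868
```

>>> send_rows(
  steps=[
    [0,0,0,0,1],
    [0,0,0,0,1],
    [0,0,0,0,1],
    [0,0,0,0,1],
    [0,0,0,0,1],
    [0,0,0,0,1],
    [0,0,-1,0,1],
    [0,0,-3,0,1],
    [0,0,-6,0,1],
    [0,0,-10,0,1],
    [0,0,-12.5,0,1],
    [0,0,-12.5,0,1],
  ],
)

```text
time: 11.05
ee_pos: [0.5003, 0.2267, 0.1793]
ee_rot: [0.001, 0.746, 0.666, 0.012]
contact_force: [0.5, 0.3, -1.1]
width: 0.0416
```

```bash
python3 -c "
from h import *
rows([[.596,-.1664,.18]],76.6)"; python3 look.py c2
```

```text
shift cm [-37.96  13.98  -0.42]
yaw 6.9 pos [0.5003 0.2267 0.1793] z [ 0.019  0.014 -1.   ] h 83.5 w 0.0416 t 11.05 F [ 0.5  0.3 -1.1] j [ 0.34  0.21 -0.9   1.76  0.17  1.24 -0.72]
```

View pics/c2.png

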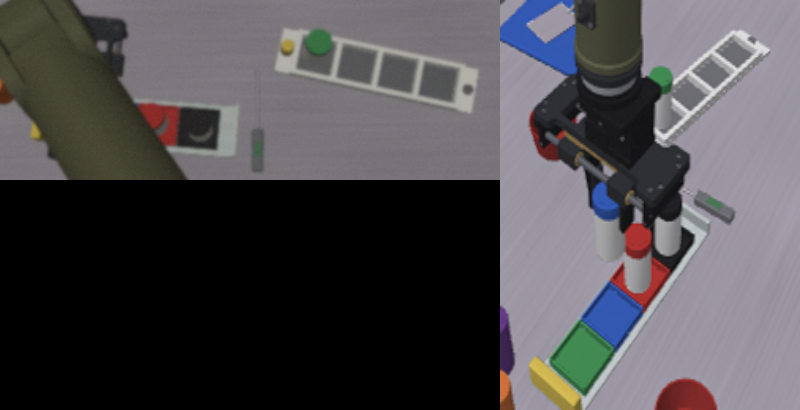

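>>> send_rows(
  steps=[
    [-1.5,0.5,0,0,1],
    [-4.5,1.7,0,1,1],
    [-8.5,3.1,0,2,1],
    [-12.5,4.6,0,3,1],
    [-16.5,6.1,0,4,1],
    [-20.5,7.6,0,5,1],
    [-24.5,9,-0.2,6,1],
    [-28.5,10.5,-0.3,6.9,1],
    [-32.5,12,-0.4,6.9,1],
    [-35.5,13.1,-0.4,6.9,1],
    [-37.3,13.7,-0.4,6.9,1],
    [-38,14,-0.4,6.9,1],
  ],
)

```text
time: 12.35
ee_pos: [0.5929, -0.1704, 0.174]
ee_rot: [-0.002, 0.786, 0.618, 0.007]
contact_force: [-0.3, 0.3, -1.9]
width: 0.0413
```

```bash
python3 -c "
from h import *
rows([[.596,-.1664,.1],[.596,-.1664,.052]],76.6)"
```

```text
shift cm [0.36 0.17 7.41]
shift cm [ 0.29  0.14 12.21]
yaw -0.2 pos [ 0.5929 -0.1704  0.174 ] z [ 0.009  0.012 -1.   ] h 76.4 w 0.0413 t 12.35 F [-0.3  0.3 -1.9] j [ 0.76  0.34 -0.64  1.59  0.19  1.27 -0.14]
```

>>> send_rows(
  steps=[
    [0.3,0.1,0,0,1],
    [0.3,0.1,2,0,1],
    [0.3,0.1,5,0,1],
    [0.3,0.1,8,0,1],
    [0.3,0.1,10,0,1],
    [0.3,0.1,11,0,1],
    [0.3,0.1,11.6,0,1],
    [0.3,0.1,11.9,0,1],
    [0.3,0.1,12.2,0,1],
    [0.3,0.1,12.2,0,1],
  ],
)

```text
time: 13.35
ee_pos: [0.5966, -0.1656, 0.0541]
ee_rot: [-0.001, 0.786, 0.618, 0.008]
contact_force: [-1.7, 1.8, 4.7]
width: 0.0417
```

```bash
python3 lids.py;python3 -c "
from h import *
rows([[.596,-.1664,.05]],76.6)"
```

```text
top green [339. 170.] 241 top z 0.0903 circ [ 0.6128 -0.0957] 0.0198
top red [218. 223.] 284 top z 0.0899 circ [0.4981 0.166 ] 0.0207
top black [252. 228.] 319 top z 0.0898 circ [0.4878 0.0932] 0.0208
side green [281. 169.] 151 top z 0.0872 circ [ 0.611  -0.0971] 0.0221
side blue [296. 158.] 139 top z 0.0879 circ [ 0.5977 -0.1597] 0.0227
side red [267. 247.] 249 top z 0.0876 circ [0.4954 0.1658] 0.0219
side black [306. 162.] 82 top z 0.0971 circ [ 0.5559 -0.1459] 0.0246
side black [286. 229.] 223 top z 0.0879 circ [0.4839 0.0914] 0.0232
shift cm [-0.09 -0.04  0.41]
yaw -0.2 pos [ 0.5966 -0.1657  0.0541] z [ 0.011  0.012 -1.   ] h 76.4 w 0.0416 t 13.45 F [-3.   1.6  5.4] j [ 0.72  0.45 -0.6   1.7   0.27  1.06 -0.2 ]
```

Blue is on the floor, with the lid at 0.088. I'll release it, retreat and head for red.

>>> send_rows(
  steps=[
    [0,0,0,0,0],
    [0,0,0,0,0],
    [0,0,0,0,0],
    [0,0,0,0,0],
    [0,0,0,0,0],
    [0,0,-1,0,0],
    [0,0,-4,0,0],
    [0,0,-8,0,0],
    [0,0,-12,0,0],
    [0,0,-12.5,0,0],
  ],
)

```text
time: 14.45
ee_pos: [0.5986, -0.1675, 0.1859]
ee_rot: [0.003, 0.786, 0.618, 0.011]
contact_force: [0.7, -0.1, 0.1]
width: 0.0872
```

```bash
python3 -c "
from h import *
rows([[.497,.166,.18]],83.6)"
```

```text
shift cm [ 30.02 -17.72   0.67]
yaw -7.2 pos [ 0.5986 -0.1675  0.1859] z [ 0.021  0.009 -1.   ] h 76.4 w 0.0872 t 14.45 F [ 0.7 -0.1  0.1] j [ 0.76  0.33 -0.64  1.57  0.19  1.28 -0.14]
```

>>> send_rows(
  steps=[
    [2,-1.2,0,-0.5,0],
    [5.5,-3.2,0,-1.5,0],
    [9,-5.3,0,-2.5,0],
    [12.5,-7.4,0,-3.5,0],
    [16,-9.4,0.2,-4.5,0],
    [19.5,-11.5,0.4,-5.5,0],
    [23,-13.6,0.6,-6.5,0],
    [26,-15.3,0.7,-7.2,0],
    [28.6,-16.9,0.7,-7.2,0],
    [30,-17.7,0.7,-7.2,0],
    [30,-17.7,0.7,-7.2,0],
    [30,-17.7,0.7,-7.2,0],
  ],
)

```text
time: 15.65
ee_pos: [0.4974, 0.1651, 0.1798]
ee_rot: [0.004, 0.745, 0.667, 0.011]
contact_force: [-0.2, 0.4, -0.2]
width: 0.0869
```

```bash
python3 -c "
from h import *
rows([[.497,.166,.1],[.497,.166,.05]],83.6)"
```

```text
shift cm [ 0.01 -0.21  7.98]
shift cm [-0.04 -0.31 12.98]
yaw 0.0 pos [0.4974 0.1651 0.1798] z [ 0.021  0.008 -1.   ] h 83.6 w 0.0869 t 15.65 F [-0.2  0.4 -0.2] j [ 0.46  0.13 -0.89  1.81  0.11  1.22 -0.57]
```

>>> send_rows(
  steps=[
    [0,-0.3,2,0,0],
    [0,-0.3,6,0,0],
    [0,-0.3,9.5,0,0],
    [0,-0.3,12,0,0],
    [0,-0.3,13,0,0],
    [0,-0.3,13,0,0],
    [0,-0.3,13,0,0],
  ],
)

```text
time: 16.35
ee_pos: [0.4983, 0.1661, 0.0508]
ee_rot: [0.004, 0.746, 0.666, 0.011]
contact_force: [0.1, 0.0, -0.8]
width: 0.087
```

>>> send_rows(
  steps=[
    [0,0,0,0,1],
    [0,0,0,0,1],
    [0,0,0,0,1],
    [0,0,0,0,1],
    [0,0,0,0,1],
    [0,0,0,0,1],
    [0,0,-1,0,1],
    [0,0,-3,0,1],
    [0,0,-6,0,1],
    [0,0,-10,0,1],
    [0,0,-12.5,0,1],
    [0,0,-12.5,0,1],
  ],
)

```text
time: 17.55
ee_pos: [0.4977, 0.1662, 0.1799]
ee_rot: [0.007, 0.746, 0.666, 0.014]
contact_force: [-0.5, -0.7, -1.6]
width: 0.0419
```

```bash
python3 -c "
from h import *
rows([[.5805,-.2332,.18]],76.6)"; python3 look.py d2
```

```text
shift cm [-38.76  12.7   -0.12]
yaw 7.0 pos [0.4977 0.1662 0.1799] z [ 0.03   0.009 -1.   ] h 83.6 w 0.0419 t 17.55 F [-0.5 -0.7 -1.6] j [ 0.47  0.13 -0.9   1.82  0.11  1.21 -0.57]
```

View pics/d2.png

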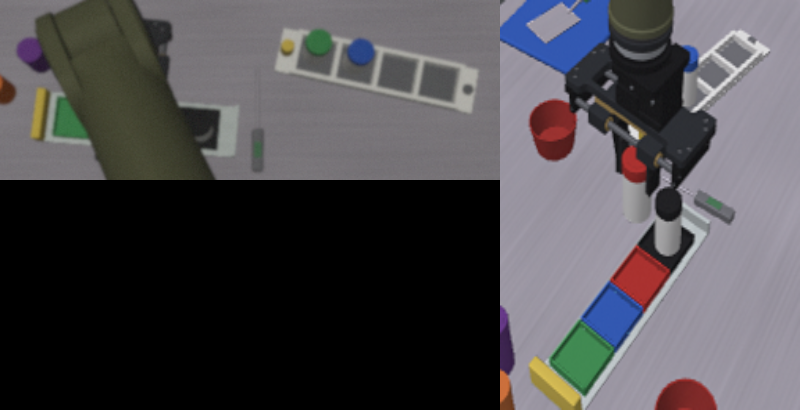

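Red is held; green and blue stand in pockets 1 and 2, at (318,42) and (361,52).

>>> send_rows(
  steps=[
    [-1.5,0.5,0,0,1],
    [-4.5,1.5,0,1,1],
    [-8.5,2.8,0,2,1],
    [-12.5,4.1,0,3,1],
    [-16.5,5.4,0,4,1],
    [-20.5,6.7,0,5,1],
    [-24.5,8,0,6,1],
    [-28.5,9.3,0,7,1],
    [-32.5,10.6,0,7,1],
    [-36,11.8,-0.1,7,1],
    [-38,12.4,-0.1,7,1],
    [-38.8,12.7,-0.1,7,1],
  ],
)

```text
time: 18.85
ee_pos: [0.5767, -0.237, 0.1735]
ee_rot: [0.003, 0.786, 0.618, 0.011]
contact_force: [-0.9, 1.2, -0.9]
width: 0.0415
```

```bash
python3 -c "
from h import *
rows([[.5805,-.2332,.1],[.5805,-.2332,.053]],76.6)"
```

```text
shift cm [0.36 0.15 7.36]
shift cm [ 0.3   0.07 12.06]
yaw -0.2 pos [ 0.5767 -0.237   0.1735] z [ 0.02   0.009 -1.   ] h 76.4 w 0.0415 t 18.85 F [-0.9  1.2 -0.9] j [ 0.84  0.34 -0.6   1.58  0.18  1.26 -0.02]
```

>>> send_rows(
  steps=[
    [0.3,0.1,0,0,1],
    [0.3,0.1,2,0,1],
    [0.3,0.1,5,0,1],
    [0.3,0.1,8,0,1],
    [0.3,0.1,10,0,1],
    [0.3,0.1,11,0,1],
    [0.3,0.1,11.5,0,1],
    [0.3,0.1,11.8,0,1],
    [0.3,0.1,12.1,0,1],
    [0.3,0.1,12.1,0,1],
  ],
)

```text
time: 19.85
ee_pos: [0.5821, -0.2325, 0.0555]
ee_rot: [0.003, 0.786, 0.618, 0.011]
contact_force: [-3.0, 2.3, 5.6]
width: 0.0419
```

```bash
python3 lids.py;python3 -c "
from h import *
rows([[.5805,-.2332,.05]],76.6)"
```

```text
top green [339. 170.] 240 top z 0.0898 circ [ 0.6123 -0.0955] 0.0196
top blue [370. 177.] 263 top z 0.0902 circ [ 0.5968 -0.161 ] 0.0201
top black [252. 229.] 321 top z 0.0896 circ [0.4871 0.0925] 0.021
side green [281. 169.] 153 top z 0.0876 circ [ 0.6108 -0.096 ] 0.0218
side blue [298. 158.] 149 top z 0.0877 circ [ 0.5935 -0.1606] 0.0222
side red [313. 147.] 125 top z 0.0878 circ [ 0.581  -0.2163] 0.0317
side black [307. 140.] 73 top z 0.1091 circ [ 0.6071 -0.238 ] 0.0127
side black [321. 152.] 82 top z 0.0995 circ [ 0.5409 -0.2089] 0.0218
side black [286. 229.] 224 top z 0.0879 circ [0.4855 0.0946] 0.022
shift cm [-0.12 -0.15  0.54]
yaw -0.2 pos [ 0.5821 -0.2325  0.0555] z [ 0.022  0.009 -1.   ] h 76.4 w 0.0418 t 19.95 F [-3.   2.3  7. ] j [ 0.81  0.45 -0.57  1.69  0.26  1.06 -0.08]
```

Red is down too, with the lid at 0.088 and contact at 7 N. I'll release and fetch black.

>>> send_rows(
  steps=[
    [0,0,0,0,0],
    [0,0,0,0,0],
    [0,0,0,0,0],
    [0,0,0,0,0],
    [0,0,0,0,0],
    [0,0,-1,0,0],
    [0,0,-4,0,0],
    [0,0,-8,0,0],
    [0,0,-12,0,0],
    [0,0,-12.5,0,0],
  ],
)

```text
time: 20.95
ee_pos: [0.5826, -0.2343, 0.1873]
ee_rot: [0.008, 0.786, 0.618, 0.014]
contact_force: [0.6, -0.9, 0.0]
width: 0.0869
```

```bash
python3 -c "
from h import *
rows([[.486,.0932,.18]],83.6)"
```

```text
shift cm [ 29.56 -17.1    0.57]
yaw -7.2 pos [ 0.5826 -0.2343  0.1873] z [ 0.031  0.004 -0.999] h 76.4 w 0.0869 t 20.95 F [ 0.6 -0.9  0. ] j [ 0.84  0.33 -0.61  1.57  0.18  1.28 -0.03]
```

>>> send_rows(
  steps=[
    [2,-1.2,0,-0.5,0],
    [5.5,-3.2,0,-1.5,0],
    [9,-5.2,0,-2.5,0],
    [12.5,-7.2,0,-3.5,0],
    [16,-9.3,0.2,-4.5,0],
    [19.5,-11.3,0.4,-5.5,0],
    [23,-13.3,0.5,-6.5,0],
    [26,-15,0.6,-7.2,0],
    [28.4,-16.4,0.6,-7.2,0],
    [29.5,-17.1,0.6,-7.2,0],
    [29.5,-17.1,0.6,-7.2,0],
    [29.5,-17.1,0.6,-7.2,0],
  ],
)

```text
time: 22.15
ee_pos: [0.4864, 0.0912, 0.1797]
ee_rot: [0.009, 0.746, 0.666, 0.013]
contact_force: [0.5, -1.2, 0.3]
width: 0.087
```

```bash
python3 -c "
from h import *
rows([[.486,.0932,.1],[.486,.0932,.051]],83.6)"
```

```text
shift cm [ 0.14 -0.31  7.97]
shift cm [ 0.11 -0.46 12.87]
yaw -0.1 pos [0.4864 0.0912 0.1797] z [ 0.032  0.004 -0.999] h 83.5 w 0.087 t 22.15 F [ 0.5 -1.2  0.3] j [ 0.61  0.03 -0.86  1.89  0.03  1.2  -0.37]
```

>>> send_rows(
  steps=[
    [0.1,-0.4,2,0,0],
    [0.1,-0.4,6,0,0],
    [0.1,-0.4,9.5,0,0],
    [0.1,-0.4,12,0,0],
    [0.1,-0.4,12.9,0,0],
    [0.1,-0.4,12.9,0,0],
    [0.1,-0.4,12.9,0,0],
  ],
)

```text
time: 22.85
ee_pos: [0.4878, 0.0926, 0.0517]
ee_rot: [0.01, 0.746, 0.666, 0.014]
contact_force: [-0.3, 0.9, -0.8]
width: 0.087
```

>>> send_rows(
  steps=[
    [0,0,0,0,1],
    [0,0,0,0,1],
    [0,0,0,0,1],
    [0,0,0,0,1],
    [0,0,0,0,1],
    [0,0,0,0,1],
    [0,0,-1,0,1],
    [0,0,-3,0,1],
    [0,0,-6,0,1],
    [0,0,-10,0,1],
    [0,0,-12.5,0,1],
    [0,0,-12.5,0,1],
  ],
)

```text
time: 24.05
ee_pos: [0.4861, 0.0928, 0.1809]
ee_rot: [0.012, 0.746, 0.666, 0.016]
contact_force: [-0.1, 1.2, -0.8]
width: 0.0416
```

```bash
python3 -c "
from h import *
rows([[.5646,-.2997,.18]],76.6)"; python3 look.py e2
```

```text
shift cm [-38.11  12.25   0.29]
yaw 6.9 pos [0.4861 0.0928 0.1809] z [ 0.041  0.003 -0.999] h 83.5 w 0.0416 t 24.05 F [-0.1  1.2 -0.8] j [ 0.63  0.02 -0.87  1.89  0.02  1.2  -0.37]
```

View pics/e2.png

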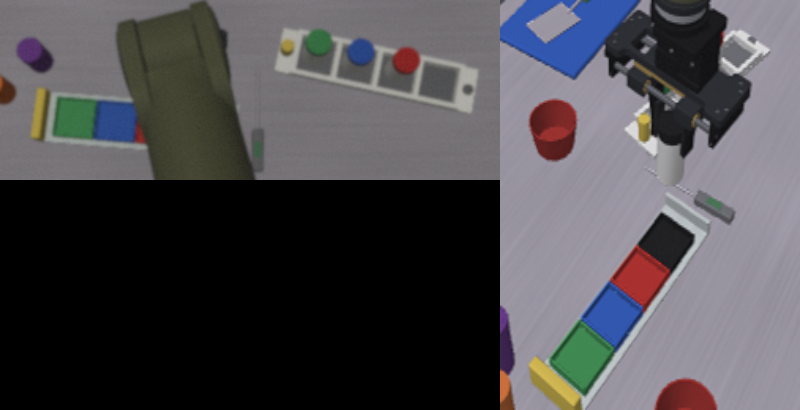

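Black is held, and pockets 1 to 3 hold green, blue and red, at (318,42), (361,52) and (406,60).

>>> send_rows(
  steps=[
    [-1.5,0.5,0,0,1],
    [-4.5,1.5,0,1,1],
    [-8.5,2.8,0,2,1],
    [-12.5,4,0,3,1],
    [-16.5,5.3,0,4,1],
    [-20.5,6.6,0,5,1],
    [-24.5,7.9,0,6,1],
    [-28.5,9.2,0.1,6.9,1],
    [-32.5,10.5,0.2,6.9,1],
    [-35.5,11.4,0.3,6.9,1],
    [-37.3,12,0.3,6.9,1],
    [-38.1,12.2,0.3,6.9,1],
  ],
)

```text
time: 25.35
ee_pos: [0.56, -0.3025, 0.1725]
ee_rot: [0.007, 0.786, 0.618, 0.013]
contact_force: [-0.7, -0.1, -1.3]
width: 0.0411
```

```bash
python3 -c "
from h import *
rows([[.5646,-.2997,.1],[.5646,-.2997,.054]],76.6)"
```

```text
shift cm [0.29 0.17 7.26]
shift cm [ 0.24  0.04 11.86]
yaw -0.2 pos [ 0.56   -0.3025  0.1725] z [ 0.03   0.005 -1.   ] h 76.4 w 0.0411 t 25.35 F [-0.7 -0.1 -1.3] j [ 0.92  0.35 -0.57  1.56  0.18  1.26  0.09]
```

>>> send_rows(
  steps=[
    [0.2,0,0,0,1],
    [0.2,0,2,0,1],
    [0.2,0,5,0,1],
    [0.2,0,8,0,1],
    [0.2,0,10,0,1],
    [0.2,0,11,0,1],
    [0.2,0,11.4,0,1],
    [0.2,0,11.7,0,1],
    [0.2,0,11.9,0,1],
    [0.2,0,11.9,0,1],
  ],
)

```text
time: 26.35
ee_pos: [0.5648, -0.2993, 0.0564]
ee_rot: [0.008, 0.786, 0.618, 0.014]
contact_force: [-3.2, 2.4, 6.8]
width: 0.0415
```

```bash
python3 lids.py|grep -E "top|side black";python3 -c "
from h import *
rows([[.5646,-.2997,.05]],76.6)"; python3 look.py f1
```

```text
top green [339. 170.] 237 top z 0.0905 circ [ 0.6125 -0.0967] 0.02
top blue [370. 177.] 262 top z 0.09 circ [ 0.5969 -0.1596] 0.0208
top red [402. 183.] 271 top z 0.09 circ [ 0.5827 -0.2307] 0.0202
side green [281. 169.] 153 top z 0.0876 circ [ 0.6127 -0.0957] 0.0228
side blue [298. 158.] 149 top z 0.0878 circ [ 0.5959 -0.1604] 0.0217
side red [314. 147.] 138 top z 0.0875 circ [ 0.5798 -0.2305] 0.0216
side black [329. 137.] 271 top z 0.1021 circ [ 0.5576 -0.2772] 0.0474
shift cm [-0.04 -0.04  0.64]
yaw -0.2 pos [ 0.5649 -0.2994  0.0564] z [ 0.031  0.004 -1.   ] h 76.4 w 0.0419 t 26.45 F [-4.3  2.9  7.2] j [ 0.89  0.46 -0.54  1.67  0.25  1.05  0.04]
```

View pics/f1.png

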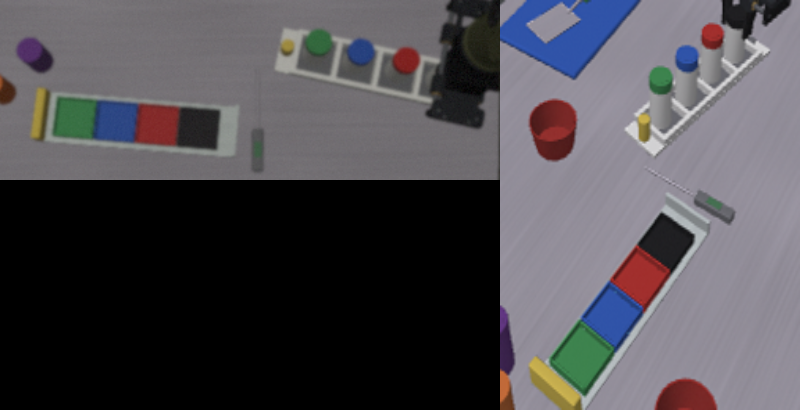

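Black sits in pocket 4 with contact at 7 N, the same as the others. I'll release, rise and move clear.

>>> send_rows(
  steps=[
    [0,0,0,0,0],
    [0,0,0,0,0],
    [0,0,0,0,0],
    [0,0,0,0,0],
    [0,0,0,0,0],
    [0,0,-1,0,0],
    [0,0,-4,0,0],
    [0,0,-8,0,0],
    [0,0,-12,0,0],
    [0,0,-15,0,0],
    [-4,0,-16,0,0],
    [-8,0,-16,0,0],
  ],
)

```text
time: 27.75
ee_pos: [0.5432, -0.3778, 0.22]
ee_rot: [0.011, 0.784, 0.62, 0.015]
contact_force: [0.0, 0.3, 0.5]
width: 0.0873
```

>>> send_rows(
  steps=[
    [-4,0,0,0,0],
    [-8,0,0,0,0],
    [-8,0,0,0,0],
    [-8,0,0,0,0],
  ],
)

```text
time: 28.15
ee_pos: [0.5239, -0.4568, 0.2192]
ee_rot: [0.011, 0.785, 0.619, 0.015]
contact_force: [0.3, 0.5, 0.2]
width: 0.0871
```

```bash
python3 lids.py; python3 - <<'E'
from station import arm
import cv2,numpy as np
s=arm.observe();print(s["contact_force"],s["width"],s["ee_pos"],np.abs(s["qd"]).max())
a=arm.get_image("top")["img"][145:235,290:470,::-1];b=arm.get_image("side")["img"][100:220,240:400,::-1]
cv2.imwrite("pics/end.png",np.hstack([cv2.resize(a,(440,300)),cv2.resize(b,(360,300))]))
E
```

```text
top green [339. 170.] 235 top z 0.0901 circ [ 0.6131 -0.0954] 0.02
top blue [370. 177.] 261 top z 0.09 circ [ 0.5965 -0.1607] 0.021
top red [402. 183.] 273 top z 0.0901 circ [ 0.5826 -0.2309] 0.0205
top black [433. 191.] 300 top z 0.0895 circ [ 0.5662 -0.2978] 0.0211
side green [281. 169.] 154 top z 0.0877 circ [ 0.6104 -0.0935] 0.0229
side blue [298. 158.] 149 top z 0.0877 circ [ 0.5961 -0.1622] 0.0232
side red [314. 147.] 138 top z 0.0877 circ [ 0.5801 -0.2303] 0.022
side black [329. 138.] 135 top z 0.0877 circ [ 0.564  -0.2963] 0.0219
[ 0.53177339  0.05776497 -0.67546737] 0.0868368508766692 [ 0.52559381 -0.45405226  0.21961935] 0.011975558386853269
```

View pics/end.png

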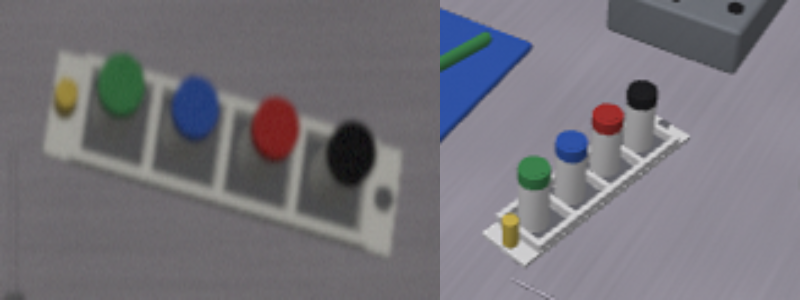

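All four stand upright in the carrier. From the post at (66,95), the lids are green (121,85), blue (195,108), red (275,128) and black (350,153). The tool is clear and still, so I'm handing in.

```bash
python3 -c "
from station import arm
print(arm.job_done())"
```

```text
the job is handed in; nothing more can be done
None
```

All four pots are in the carrier in the right order, and I handed the job in at about 28 s. Counting from the yellow post they run green, blue, red, black, the same as from the rack's yellow end block. I left the orange and purple look-alikes alone.

- **Seating:** both cameras show the four pots upright. The side camera puts every lid at 0.0877 m, against an expected 0.087 m for a pot standing on the pocket floor.
- **Position:** they stand within about 7 mm of the measured pocket centres. Pots have 9 mm of clearance each way.
- **Release:** the gripper is open, clear of everything and reads no contact force. The highest contact reading I saw was about 9 N, while setting the pots down.

Two readings disagreed slightly:
- The top camera put the lids about 2 mm higher than the side camera did. It showed the same offset for the pots on the rack.
- Each pot touched down with the tool about 4–5 mm higher than at its grasp. I put this down to slight slip in the grip; the lid heights matched the standing pots after release.

The tool also drifted to a tilt of about 2° during the job, with no visible effect on the pots.

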